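Charge the lidded pail with mixing balls from a dosing cup

TASK

Take the blue lid off the white pail and lay it aside on the bench, then pick up the steel dosing cup and pour all six orange balls into the pail by tipping the cup over its mouth. Stand the empty cup upright in the middle of its black mat again and put the lid back on the pail, fully seated. Do not tip the pail over, and leave the jars, the bottle, the tape and the pen where they are.

Things in the scene. Friction and masses are not known exactly. Their poses are not given: they have to be found in the camera images.
- pail_mouth (a point): Small white plastic pail, loose, 0.45 kg, 130 mm tall, 112 mm across the rim (125 mm over its ears), mouth about 100 mm across inside, closed at the start by the blue lid. This point is the centre of the mouth at rim height; z up
- lid_knob (a point): Blue pail lid, 0.12 kg: flange 128 mm across, 6 mm thick, lies on the rim; below it a tapered plug 8 mm deep, 84 mm across, loose in the mouth; on top a round knob 28 mm across, 30 mm tall. This point: on the axis in the knob, 24 mm above the flange's underside, 12 mm below the knob's top; 24 mm above the rim when seated, 32 mm above the bench when laid down; z up
- cup_grip (a point): Steel dosing cup: centre of its black grip block, 16 (x) x 42 (y) x 26 mm (z), 105 mm above the cup's underside. Grip it on its -x and +x faces only: an arch strap, 18 mm wide, runs through it along y to posts at y = -34 and +34 mm. Axes: z up, spout along -x. Upright on the mat it is 109 mm above the bench
- mat_top (a point): Black rubber mat with two yellow stripes along x, 150 (x) x 110 (y) x 4 mm, fixed to the bench: centre of its top. The cup stands on it at the start, grip block 0 to 20 mm from the centre along +x, spout about along -x
- ball1_center (a point): Orange coated mixing ball 1 of six, 18 mm diameter, 12 g; its centre
- ball2_center (a point): Orange coated mixing ball 2 of six, 18 mm diameter, 12 g; its centre
- ball3_center (a point): Orange coated mixing ball 3 of six, 18 mm diameter, 12 g; its centre
- ball4_center (a point): Orange coated mixing ball 4 of six, 18 mm diameter, 12 g; its centre
- ball5_center (a point): Orange coated mixing ball 5 of six, 18 mm diameter, 12 g; its centre
- ball6_center (a point): Orange coated mixing ball 6 of six, 18 mm diameter, 12 g; its centre
- cup_lip (a point): Pouring lip of the dosing cup: end of the ramp that rises at 32 degrees from the pocket floor towards -x; 77 mm along -x and 71 mm below cup_grip. Balls start to roll out when the cup is tipped spout-down by about 35 degrees; 50 degrees empties it
- cup: The dosing cup, 0.2 kg; origin on its underside 105 mm straight below cup_grip, same axes. Ball pocket: floor x -25 to +31 mm, 56 mm wide inside, walls 50 mm high; 72 mm wide outside with the posts
- stirrer_motor (a point): Overhead stirrer, fixed, blue base on the left of the bench: this point is the centre of the underside of its grey motor, an upright drum about 140 mm across and 250 mm tall, hanging over a can. Keep the arm clear of it; its base legs reach 150 mm to the right of this point, 25 mm high
- yellow_jar: White jar with a yellow screw lid, 72 mm diameter, 74 mm tall, a loose bystander to be left alone; origin at the centre of its underside
- red_jar: White jar with a red screw lid, 68 mm diameter, 65 mm tall, a loose bystander to be left alone; origin at the centre of its underside
- blue_bottle: White bottle with a blue cap, 66 mm diameter, 130 mm tall, a loose bystander to be left alone; origin at the centre of its underside
- tape: Roll of beige tape lying flat, 68 mm diameter, 18 mm thick, a loose bystander to be left alone; origin at the centre of its underside
- pen: Marker pen lying flat, white with a blue cap, 130 mm long (its y), 13 mm thick, a loose bystander to be left alone; origin at the centre of its underside

How it is judged:
By the outcome, as a careful person would: the job done as asked, in the order asked, and still so for the second after the job is handed in, with the robot touching nothing.
It also fails if it takes over 72 s, if anything falls off the work surface, if the arm or the gripper's body presses on something with over 40 N, if the wrist force passes 120 N, or if a joint passes its speed limit or range.

ROBOT

A 7-joint arm with a two-finger parallel gripper is mounted at the origin on a cart in front of the work surface, level with it; the furniture and walls round the work are solid. World frame = base frame: x ahead of the robot, y to its left, z up, the work surface at z = 0. Lengths are in m, angles in degrees, forces in N, time in s.
With the tool pointing down it reaches from about 0.425 to 0.875 m from the base axis. Payload 4.7 kg.
Tool frame: the origin (TCP) lies on the mounting face of the last link; the fingertips stand 182 mm ahead of it and the grasp point (between the pads) lies 164 mm ahead of it; z points along the fingers, x is the direction in which the jaws open and shut, and the axes are right-handed (so a half turn about z gives the same grasp; the last joint's range is limited). The gripper opens to 87 mm and grips with 3 to 60 N. Pads are 19 mm wide; open, the fingers measure 117 mm over their backs; the gripper's body (75 mm by 190 mm) begins 51 mm behind the grasp point.
Start: joints at [-74.88, 18.392, -4.016, 83.108, 1.295, 78.541, -3.26], TCP at [0.161, 0.63, 0.405] pointing down, gripper open.
Joint ranges: [-163.93, 163.93], [-17.29, 119.83], [-79.2, 71.16], [3.27, 140.29], [-89.18, 269.18], [5.43, 117.66], [-154.24, 154.24]. Speed limits (degrees/s): [147.25, 147.25, 180, 180, 180, 180, 180].

INTERFACE

Orientations are given as [roll, pitch, yaw] about the fixed x, y, z axes, in that order (R = Rz(yaw) Ry(pitch) Rx(roll)).
In Python, from cell import status, cams, env, outline_of, landmark_of gives the robot as it stands. The module is installed in compiled form; this text tells all that it offers.
- The arm moves only by the tool jog_arm, never from a script. Its argument "rows" is a list of rows, each a list of 7 numbers: the closure, from 0 (fully open) to 1 (shut), then the shift along the tool's x, y, z in m, then the turn, a rotation vector about the tool's x, y, z in degrees. A call has 1 to 12 rows; each row shifts and turns the commanded pose from where the row before left it, along the tool's axes as they then stand; what a row does not reach is not made up. A row lasts 1/12 s, in which the tool goes at most 41.7 mm and 7.16 degrees, less where a joint would pass 70% of its speed; a pose out of reach is approached as far as the arm can. A call with a gripper value outside its range is refused whole. The fingers move at their own pace and stop on an object; "grip_force" is the grip in N (left out, the last holds). Time passes only in rows, so rows that do not move let the fingers close. It gives the time, the measured TCP pose, the force and the opening at its end, in the units of the state.
- status.get_obs(): the state, without advancing time (a new reading comes with each control period).
- cams.read_camera(name): name is "side" or "top" or "wrist"; returns (picture, depth): 400x640x3 uint8, red, green, blue; 400x640 float32, m along the optical axis (not along the pixel's ray), 0 where there is no reading.
- cams.camera_params(name): a dict with "vfov" (degrees; the focal length in pixels is half the picture's height over the tangent of half this angle, whatever the lens; pixels are square), "cx", "cy" (the principal point, pixels), "eye" and "attitude" of the camera in the world. Camera axes: x right, y up, looking along -z (the intrinsics and any distortion apply to the point x, -y, -z); pixel columns grow to the right and rows downward; lengths in m; the calibration is good to about 2 mm. The wrist camera is an equidistant fisheye: a pixel r from the principal point sees the ray r / f radians off the axis. A picture is of the moment at which its call begins: read the wrist's pose just before it. camera_params takes no time and is no camera call; for the wrist camera it gives the pose at the moment of the call.
- env.sign_off(): hands the job in, once; it reports no verdict.
Trained networks look in the newest picture that a camera, given by its name, has taken for a name from the list of things; names that differ only in an ending like _2 or _b are one class to them, and where a whole thing is asked for, a point or a joint stands for the part that bears it (a point fixed in the world has none). Each returns a list of dicts, best first, with "conf" (0 to 1); they miss things now and then, are a little off and sometimes report something else, mostly with a low value. They report only what shows in the picture. A call takes as long as a camera call.
- outline_of(camera, name): "pixels" (400x640 bool, what is visible of it) and "box" ([left, top, right, bottom] in pixels, round what is visible of it).
- landmark_of(camera, name): "position" ([row, column] in pixels: a listed point, or the origin of a listed thing).
The state is a dict: "time_s": time; "qpos": joint angles; "joint_velocities": joint speeds; "effort": joint torques, N m; "tool_pos": TCP position; "tool_rot": TCP orientation; "force": force on the tool from outside, world axes, zero at the start; "wrist_torque": the same for the moment, N m; "grip_width": finger opening in m.
Only numpy, scipy, OpenCV 4.12 (cv2) and the standard library are available. Lean on these libraries where they do the work, as an engineer would, in place of code of your own. Each camera call takes 0.05 s, during which the arm holds its last target. There are 200 camera calls.

## Working session

There is one attempt and no reset: what is moved stays moved. The work goes in short steps, Python scripts to look and compute and a tool call to move; the robot and the scene stay as the last step left them, time stands still between calls to the robot, and variables do not carry over. Pictures are saved under pics/ and viewed, about 8 in all and at most 12, crops included, and the job is handed in when it is done.

Besides the shell and the picture viewer there is one more tool, called after "Call:" as name(argument=value, ...) on one line, values as JSON. jog_arm: Moves the arm, as the interface text tells. Its arguments: {"type":"object","properties":{"rows":{"type":"array"},"grip_force":{"type":"number"}},"required":["rows"]}

```bash
mkdir -p pics
cat > h.py <<'E'
import numpy as np, cv2
from scipy.spatial.transform import Rotation as R
from cell import status, cams, env, outline_of, landmark_of
def cam(name):
    p=cams.camera_params(name); return p
def rot(a):
    a=np.array(a,float)
    if a.shape==(3,3): return a
    if a.size==4: return R.from_quat(a).as_matrix()
    return R.from_euler('xyz',a,degrees=True).as_matrix()
def ray(p,name,rc):
    f=200/np.tan(np.radians(p['vfov']/2)); u=rc[1]-p['cx']; v=rc[0]-p['cy']
    if name=='wrist':
        r=np.hypot(u,v)+1e-9; t=r/f; d=np.array([np.sin(t)*u/r,-np.sin(t)*v/r,-np.cos(t)])
    else: d=np.array([u/f,-v/f,-1.])
    return np.array(p['eye']),rot(p['attitude'])@d
def at_z(p,name,rc,z):
    e,d=ray(p,name,rc); return e+d*(z-e[2])/d[2]
def tri(rays):
    A=np.zeros((3,3));b=np.zeros(3)
    for e,d in rays:
        d=d/np.linalg.norm(d);M=np.eye(3)-np.outer(d,d);A+=M;b+=M@e
    x=np.linalg.solve(A,b)
    return x,[np.linalg.norm(np.cross(x-e,d/np.linalg.norm(d))) for e,d in rays]
def save(name,fn):
    im,dep=cams.read_camera(name); cv2.imwrite('pics/'+fn,im[:,:,::-1]); return im,dep
E
python3 - <<'E'
from h import *
np.set_printoptions(precision=4,suppress=True)
o=status.get_obs(); print({k:np.round(v,3) for k,v in o.items()})
P={}
ims=[]
for c in ['top','side']:
    P[c]=cam(c); print(c,P[c]); im,d=cams.read_camera(c); ims.append(im)
    for n in ['pail_mouth','lid_knob','cup_grip','mat_top','cup_lip','stirrer_motor','yellow_jar','red_jar','blue_bottle','tape','pen']:
        r=landmark_of(c,n)
        P[c+n]=r
        out=[]
        for q in r[:2]:
            px=np.array(q['position']); i,j=np.clip(px.astype(int),0,[399,639])
            e,dd=ray(P[c],c,px); out.append((round(q['conf'],2),px.round(1),(e+dd*d[i,j]).round(3)))
        print(c,n,out)
for n in ['pail_mouth','lid_knob','cup_grip','mat_top','cup_lip']:
    if P['top'+n] and P['side'+n]:
        print(n,tri([ray(P[c],c,P[c+n][0]['position']) for c in ['top','side']]))
im=np.vstack(ims)[:, :, ::-1]
cv2.imwrite('pics/a.png',cv2.resize(im,(480,600),interpolation=cv2.INTER_AREA))
cv2.imwrite('pics/top.png',ims[0][:,:,::-1]);cv2.imwrite('pics/side.png',ims[1][:,:,::-1])
E
```

```text
{'time_s': np.float64(0.0), 'qpos': array([-74.882,  18.441,  -4.014,  83.175,   1.297,  78.541,  -3.26 ]), 'joint_velocities': array([-0.06 ,  0.018,  0.099,  0.098, -0.034, -0.129,  0.013]), 'effort': array([  0.   , -49.129,  -0.404, -31.253,  -0.064,   0.044,   0.   ]), 'tool_pos': array([0.161, 0.63 , 0.404]), 'tool_rot': array([179.992,   0.111,  75.691]), 'force': array([ 0.039, -0.153,  0.708]), 'wrist_torque': array([0.02 , 0.007, 0.057]), 'grip_width': np.float64(0.087)}
top {'vfov': 42.490457768396645, 'cx': 316.8301609434693, 'cy': 206.28361090552767, 'eye': array([-0.0443, -0.0236,  1.8332]), 'attitude': array([ 19.6816,  -0.1282, -90.2734])}
top pail_mouth []
top lid_knob [(0.75, array([228.6, 404.4]), array([ 0.471, -0.327,  0.163]))]
top cup_grip [(0.96, array([226. , 302.2]), array([0.496, 0.021, 0.12 ]))]
top mat_top [(0.71, array([234.5, 304.5]), array([0.499, 0.015, 0.005]))]
top cup_lip [(0.89, array([249.1, 318.4]), array([ 0.444, -0.036, -0.001]))]
top stirrer_motor []
top yellow_jar [(0.82, array([184.6, 371.5]), array([ 0.669, -0.233,  0.074])), (0.47, array(
[... 1394 characters left out ...]
([ 0.563, -0.163,  0.027])), (0.55, array([232.4, 372.6]), array([0.699, 0.047, 0.006]))]
side tape []
side pen [(0.58, array([236.7, 302.4]), array([ 0.439, -0.02 ,  0.029])), (0.43, array([273.2, 274.1]), array([ 0.363, -0.183,  0.013]))]
lid_knob (array([ 0.4772, -0.3279,  0.1536]), [np.float64(0.003080666749557129), np.float64(0.003080666749557076)])
cup_grip (array([0.4908, 0.0183, 0.1075]), [np.float64(0.008854096133143634), np.float64(0.008854096133143714)])
mat_top (array([0.4962, 0.0145, 0.0059]), [np.float64(0.0023706544048126862), np.float64(0.0023706544048126186)])
cup_lip (array([ 0.4374, -0.0346,  0.0352]), [np.float64(0.0026504690572049013), np.float64(0.0026504690572048497)])
```

View pics/top.png

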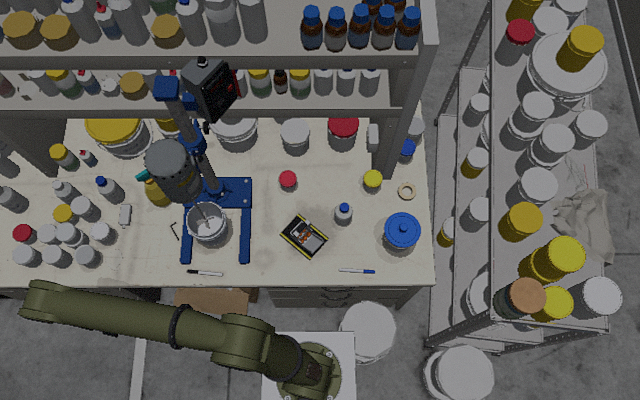

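View pics/side.png

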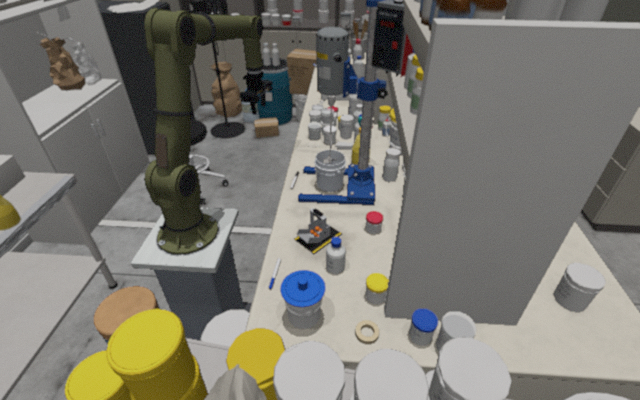

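The top view shows the pail with its blue lid at px (402,230), the cup on the turned mat at (304,237), the bottle at (343,213), the jars at (288,178) and (372,178), the tape at (406,190), the pen at (357,270) and the stirrer motor at (170,165). In the side view the arm stands at upper left, the pail is at (303,290), the cup at (318,228), and a grey shelf panel is on the right.

Run:
```python
from h import *
np.set_printoptions(precision=3,suppress=True)
def cloud(c):
    p=cam(c); im,d=cams.read_camera(c)
    v,u=np.mgrid[:400,:640]; f=200/np.tan(np.radians(p['vfov']/2))
    D=np.stack([(u-p['cx'])/f,-(v-p['cy'])/f,-np.ones_like(u,float)],-1)*d[...,None]
    return im,D@rot(p['attitude']).T+np.array(p['eye']),d>0
clouds=[]
for c in ['top','side']:
    im,X,ok=cloud(c); clouds.append(X[ok])
    # motor
    for r in outline_of(c,'stirrer_motor')[:2]:
        m=r['pixels']&ok; print(c,'motor',r['conf'],r['box'],np.percentile(X[m],[5,50,95],axis=0) if m.sum() else '')
    for n in ['yellow_jar','red_jar','blue_bottle','tape','cup','lid_knob','mat_top','pen']:
        for r in outline_of(c,n)[:1]:
            m=r['pixels']&ok; print(c,n,round(r['conf'],2),r['box'],np.percentile(X[m],[3,50,97],axis=0).tolist() and np.percentile(X[m],[3,50,97],axis=0).round(3).tolist())
    # yellow stripes
    hsv=cv2.cvtColor(im,cv2.COLOR_RGB2HSV)
    m=(hsv[...,0]>20)&(hsv[...,0]<35)&(hsv[...,1]>120)&ok&(abs(X[...,0]-.49)<.13)&(abs(X[...,1])<.12)&(X[...,2]<.03)
    rr,cc=np.where(m); p=cam(c)
    Q=np.array([at_z(p,c,(a,b),.004)[:2] for a,b in zip(rr,cc)]).astype(np.float32)
    print(c,'stripes',len(Q),cv2.minAreaRect(Q) if len(Q) else '')
Y=np.vstack(clouds)
# height map, 5cm cells
print('max z map x rows .3-.95 / y cols .55..-.55')
ys=np.arange(.7,-.56,-.05)
print('      ',ys.round(2))
for x in np.arange(.25,1.0,.05):
    row=[]
    for y in ys:
        m=(abs(Y[:,0]-x)<.025)&(abs(Y[:,1]-y)<.025)
        row.append(int(100*np.percentile(Y[m,2],98)) if m.sum()>1 else -99)
    print(round(x,2),row)
```

```text
Traceback (most recent call last):
ValueError: it knows: ball1_center, ball2_center, ball3_center, ball4_center, ball5_center, ball6_center, blue_bottle, cup, cup_grip, cup_lip, lid_knob, mat_top, pail_mouth, pen, red_jar, tape, yellow_jar
```

Run:
```python
from h import *
np.set_printoptions(precision=3,suppress=True,linewidth=200)
def cloud(c):
    p=cam(c); im,d=cams.read_camera(c)
    v,u=np.mgrid[:400,:640]; f=200/np.tan(np.radians(p['vfov']/2))
    D=np.stack([(u-p['cx'])/f,-(v-p['cy'])/f,-np.ones_like(u,float)],-1)*d[...,None]
    return im,D@rot(p['attitude']).T+np.array(p['eye']),d>0
clouds=[]
for c in ['top','side']:
    im,X,ok=cloud(c); clouds.append(X[ok]); p=cam(c)
    if c=='top': m=np.zeros((400,640),bool); m[140:200,145:200]=1
    else: m=np.zeros((400,640),bool); m[28:97,316:350]=1
    print(c,'motor',np.percentile(X[m&ok],[5,25,50,75,95],axis=0).round(3).tolist())
    for n in ['yellow_jar','red_jar','blue_bottle','tape','cup','lid_knob','mat_top','pen']:
        for r in outline_of(c,n)[:1]:
            m=r['pixels']&ok; print(c,n,round(r['conf'],2),np.array(r['box']).astype(int),np.percentile(X[m],[3,50,97],axis=0).round(3).tolist())
    hsv=cv2.cvtColor(im,cv2.COLOR_RGB2HSV)
    m=(hsv[...,0]>20)&(hsv[...,0]<35)&(hsv[...,1]>120)&ok&(abs(X[...,0]-.49)<.13)&(abs(X[...,1])<.12)&(X[...,2]<.03)
    rr,cc=np.where(m)
    Q=np.array([at_z(p,c,(a,b),.004)[:2] for a,b in zip(rr,cc)]).astype(np.float32)
    print(c,'stripes',len(Q),cv2.minAreaRect(Q) if len(Q) else '')
Y=np.vstack(clouds)
ys=np.arange(.7,-.56,-.05)
print((100*ys).round().astype(int).tolist())
for x in np.arange(.25,1.0,.05):
    row=[]
    for y in ys:
        m=(abs(Y[:,0]-x)<.025)&(abs(Y[:,1]-y)<.025)
        row.append(int(100*np.percentile(Y[m,2],98)) if m.sum()>1 else -99)
    print(round(x,2),row)
```

```text
top motor [[0.462, 0.304, 0.092], [0.475, 0.321, 0.493], [0.506, 0.347, 0.601], [0.549, 0.38, 0.648], [0.641, 0.561, 0.654]]
top yellow_jar 0.59 [361 169 384 189] [[0.663, -0.265, 0.021], [0.687, -0.235, 0.07], [0.725, -0.206, 0.079]]
top red_jar 0.77 [278 171 297 192] [[0.669, 0.053, 0.017], [0.692, 0.08, 0.061], [0.726, 0.109, 0.073]]
top blue_bottle 0.81 [333 204 353 225] [[0.531, -0.152, 0.015], [0.55, -0.122, 0.09], [0.581, -0.095, 0.133]]
top tape 0.48 [397 184 412 201] [[0.634, -0.402, -0.001], [0.663, -0.371, 0.015], [0.695, -0.341, 0.025]]
top lid_knob 0.69 [384 212 419 248] [[0.422, -0.377, 0.125], [0.474, -0.321, 0.134], [0.531, -0.268, 0.164]]
top mat_top 0.89 [280 212 325 259] [[0.418, -0.053, -0.005], [0.497, 0.05, 0.003], [0.564, 0.098, 0.013]]
top pen 0.61 [339 269 376 272] [[0.353, -0.229, -0.004], [0.361, -0.175, 0.009], [0.371, -0.113, 0.019]]
top stripes 191 ((0.49374112486839294, 0.01888936758041382), (0.14654114842414856, 0.10556535422801971), 48.773651123046875)
side motor [[0.464, 0.297, 0.089], [0.493, 0.303, 0.486], [0.522, 0.311, 0.548], [0.551, 0.325, 0.60
[... 1844 characters left out ...]
, 0, 6, 6, 0, 0, 0, 0, 7, 7, 0, 2, 2, 0, -99, -99]
0.7 [11, 1, 43, 7, -99, 74, 4, 75, 75, 77, 75, 0, 7, 6, 0, 0, 0, 0, 7, 7, 81, 2, 2, 0, -99, -99]
0.75 [81, 81, 81, 88, 88, 89, 90, 81, 89, 90, 91, 90, 90, 77, 88, 88, 88, 88, 88, 88, 82, 0, 0, 0, -99, -99]
0.8 [81, 81, 81, 90, 89, 89, 90, 81, 88, 89, 63, 89, 88, 77, 88, 88, 88, 88, 88, 88, 82, 8, 8, 0, -99, -99]
0.85 [82, 82, 82, 82, 82, 52, 82, 83, 80, 81, 77, 79, 77, 77, 77, 77, 77, 51, 84, 84, 82, 10, 11, 10, -99, -99]
0.9 [78, 19, 18, 18, -99, -99, 0, 17, 18, 19, 17, 77, 77, 77, 77, 77, 77, 77, 84, 84, 82, 11, 11, 11, -99, -99]
0.95 [-99, 7, 9, -99, -99, 0, 0, -99, -99, -99, 0, 3, 6, 79, 80, 81, -99, -99, 0, 85, 82, 11, 11, 11, -99, -99]
```

Call:
jog_arm(rows=[[0, -0.036, 0, 0, 0, 0, 0], [0, -0.036, 0, 0, 0, 0, 0], [0, -0.036, 0, 0, 0, 0, 0], [0, -0.036, 0, 0, 0, 0, 0], [0, -0.036, 0, 0, 0, 0, 0], [0, -0.036, 0, 0, 0, 0, 0], [0, 0, 0, 0, 0, 0, 0]])

```text
time_s: 2.73
tool_pos: [0.1061, 0.4154, 0.4043]
tool_rot: [180.0, 0.2, 75.7]
force: [0.6, -0.8, 0.0]
grip_width: 0.0872
```

Call:
jog_arm(rows=[[0, -0.0016, 0.0375, 0, 0, 0, 5], [0, -0.0016, 0.0375, 0, 0, 0, 5], [0, -0.0016, 0.0375, 0, 0, 0, 5], [0, -0.0016, 0.0375, 0, 0, 0, 5], [0, -0.0016, 0.0375, 0, 0, 0, 5], [0, -0.0016, 0.0375, 0, 0, 0, 5], [0, -0.0016, 0.0375, 0, 0, 0, 5], [0, -0.0016, 0.0375, 0, 0, 0, 5], [0, -0.0016, 0.0375, 0, 0, 0, 5], [0, -0.0016, 0.0375, 0, 0, 0, 5], [0, -0.0016, 0.0375, 0, 0, 0, 5]])

```text
time_s: 3.65
tool_pos: [0.405, 0.1544, 0.4051]
tool_rot: [180.0, -0.1, 20.4]
force: [0.1, -0.0, 0.5]
grip_width: 0.0867
```

Call:
jog_arm(rows=[[0, -0.0016, 0.0375, 0, 0, 0, 5], [0, -0.0016, 0.0375, 0, 0, 0, 5], [0, -0.0016, 0.0375, 0, 0, 0, 5], [0, -0.0016, 0.0375, 0, 0, 0, 5], [0, 0, 0, 0, 0, 0, 0], [0, 0, 0, 0, 0, 0, 0]])

```text
time_s: 4.15
tool_pos: [0.4319, 0.007, 0.4052]
tool_rot: [-179.9, -0.1, 0.4]
force: [0.7, 0.7, 0.6]
grip_width: 0.0873
```

```bash
cat >> h.py <<'E'
def look(names,tag):
    """wrist picture + landmark rays, stored"""
    import pickle,os
    p=cam('wrist'); im,d=cams.read_camera('wrist'); cv2.imwrite(f'pics/{tag}.png',im[:,:,::-1])
    np.save(f'pics/{tag}_d.npy',d)
    out={}
    for n in names:
        r=landmark_of('wrist',n)
        if r: out[n]=(r[0]['conf'],np.array(r[0]['position'])); print(n,[(round(q['conf'],2),np.round(q['position'],1).tolist()) for q in r[:2]])
        else: print(n,'none')
    pickle.dump((p,out),open(f'pics/{tag}.pkl','wb')); return p,im,d,out
E
python3 - <<'E'
from h import *
p,im,d,o=look(['cup_grip','cup_lip','mat_top','lid_knob'],'w1')
print(p,status.get_obs()['tool_pos'],status.get_obs()['tool_rot'])
Z=dict(cup_grip=.109,cup_lip=.038,mat_top=.004,lid_knob=.154)
for n,(c,px) in o.items(): print(n,at_z(p,'wrist',px,Z[n]).round(4))
E
```

```text
cup_grip [(0.88, [182.0, 386.0])]
cup_lip [(0.94, [216.2, 328.5])]
mat_top none
lid_knob none
{'vfov': 65.70646984690485, 'cx': 321.4741380296064, 'cy': 203.89365259489952, 'eye': array([0.43187197, 0.08194539, 0.38454366]), 'attitude': array([-15.87908434,  -0.03180696,   0.44448079])} [0.43156292 0.01065824 0.40469023] [1.79988723e+02 4.26881542e-03 8.68538853e-01]
cup_grip [0.4919 0.025  0.109 ]
cup_lip [ 0.4412 -0.0316  0.038 ]
```

View pics/w1.png

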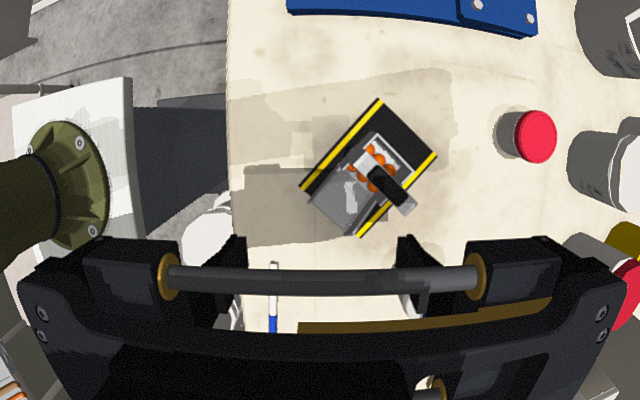

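The wrist view shows the cup with its balls on the striped mat. The mat's corners are at px (380,99), (437,156), (361,237) and (300,188), and the grip block is at (386,182). Nothing is in the gripper's way.

Call:
jog_arm(rows=[[0, -0.0016, 0.0375, 0, 0, 0, 5], [0, -0.0016, 0.0375, 0, 0, 0, 5], [0, -0.0016, 0.0375, 0, 0, 0, 5], [0, -0.0016, 0.0375, 0, 0, 0, 5], [0, -0.0016, 0.0375, 0, 0, 0, 5], [0, -0.0016, 0.0375, 0, 0, 0, 5], [0, -0.0016, 0.0375, 0, 0, 0, 5], [0, 0.03, 0, 0, 0, 0, 0], [0, 0.03, 0, 0, 0, 0, 0], [0, 0.03, 0, 0, 0, 0, 0], [0, 0, 0, 0, 0, 0, 0], [0, 0, 0, 0, 0, 0, 0]])

```text
time_s: 5.4
tool_pos: [0.4333, -0.2882, 0.4035]
tool_rot: [179.7, 0.1, -34.2]
force: [0.3, -0.6, -0.4]
grip_width: 0.087
```

Run:
```python
from h import *
import pickle
p1,_=pickle.load(open('pics/w1.pkl','rb'))
im=cv2.imread('pics/w1.png')[:,:,::-1].copy()
hsv=cv2.cvtColor(im,cv2.COLOR_RGB2HSV)
m=((hsv[...,0]>20)&(hsv[...,0]<35)&(hsv[...,1]>150)); m[:90]=0;m[240:]=0;m[:,:290]=0;m[:,445:]=0
rr,cc=np.where(m)
Q=np.array([at_z(p1,'wrist',(a,b),.004)[:2] for a,b in zip(rr,cc)]).astype(np.float32)
print('mat rect',len(Q),cv2.minAreaRect(Q))
for c in [(99,380),(156,437),(237,361),(188,300)]: print(at_z(p1,'wrist',c,.004)[:2])
p,im,d,o=look(['lid_knob','pail_mouth'],'w2')
ob=status.get_obs(); print(ob['tool_pos'],ob['tool_rot'],ob['force'])
for n,(c,px) in o.items(): print(n,at_z(p,'wrist',px,.154).round(4))
hsv=cv2.cvtColor(im,cv2.COLOR_RGB2HSV)
m=((hsv[...,0]>100)&(hsv[...,0]<125)&(hsv[...,1]>150)).astype(np.uint8)
n,l,st,ce=cv2.connectedComponentsWithStats(m)
for i in np.argsort(-st[1:,4])[:3]+1: print(st[i],ce[i])
```

```text
mat rect 1308 ((0.49242863059043884, 0.017992384731769562), (0.14872649312019348, 0.10446285456418991), 49.05934143066406)
[0.50339269 0.10747979]
[0.58166855 0.03916099]
[ 0.4858592  -0.07168899]
[ 0.40565891 -0.00565126]
lid_knob [(0.63, [220.5, 394.0])]
pail_mouth none
[ 0.43097847 -0.28864892  0.40469683] [-1.79948207e+02  3.58508051e-02 -3.42365594e+01] [-1.33783115 -0.71596817 -0.55410844]
lid_knob [ 0.4779 -0.3248  0.154 ]
[  316   140   141   130 13936] [385.09120264 203.81752296]
[ 581   75   35   37 1075] [598.62418605  91.34511628]
[231 150  22  31 280] [241.68571429 165.07857143]
```

View pics/w2.png

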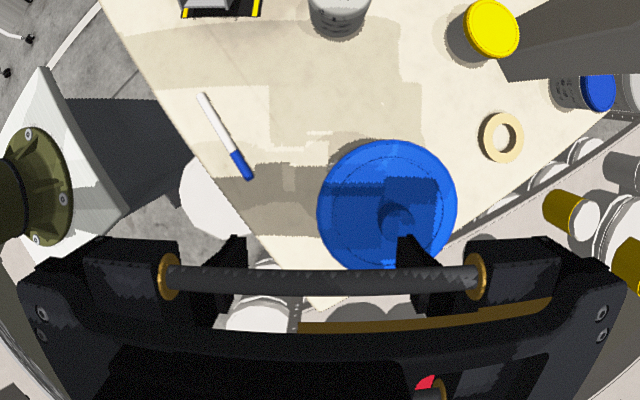

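The wrist view shows the lid filling px columns 316–457 and rows 140 to about 270, with its knob at (394,220), partly behind a finger.

```bash
cat >> h.py <<'E'
def delta(target_grasp):
    """move in tool axes to bring grasp point (164 mm ahead) to target"""
    o=status.get_obs(); Rm=rot(o['tool_rot']); g=np.array(o['tool_pos'])+Rm[:,2]*.164
    return (Rm.T@(np.array(target_grasp)-g)).round(4), g.round(4), np.round(o['tool_rot'],2)
E
python3 - <<'E'
from h import *
import pickle
from scipy.optimize import least_squares
p,_=pickle.load(open('pics/w2.pkl','rb'))
im=cv2.imread('pics/w2.png')[:,:,::-1].copy()
hsv=cv2.cvtColor(im,cv2.COLOR_RGB2HSV)
m=((hsv[...,0]>100)&(hsv[...,0]<125)&(hsv[...,1]>150)).astype(np.uint8); m[:,:310]=0;m[:,465:]=0;m[:130]=0
c=max(cv2.findContours(m,0,cv2.CHAIN_APPROX_NONE)[0],key=len)[:,0]
c=c[(c[:,1]<225)]
for z in (.133,.136):
    Q=np.array([at_z(p,'wrist',(b,a),z)[:2] for a,b in c])
    r=least_squares(lambda t:np.hypot(*(Q-t[:2]).T)-t[2],[.477,-.327,.064],loss='soft_l1',f_scale=.001)
    print(z,r.x,np.sqrt(np.mean(r.fun**2)))
print(delta([.478,-.326,.157]))
E
```

```text
0.133 [ 0.47818604 -0.32552887  0.06247292] 0.00032565148539623025
0.136 [ 0.47815818 -0.32433584  0.06172125] 0.0003217327169310944
(array([0.06  , 0.0046, 0.0837]), array([ 0.431 , -0.2885,  0.2407]), array([-1.7995e+02,  4.0000e-02, -3.4240e+01]))
```

Call:
jog_arm(rows=[[0, 0.03, 0.002, 0, 0, 0, 0], [0, 0.03, 0.002, 0, 0, 0, 0], [0.3, 0, 0, 0.03, 0, 0, 0], [0.3, 0, 0, 0.03, 0, 0, 0], [0.3, 0, 0, 0.022, 0, 0, 0], [0.3, 0, 0, 0, 0, 0, 0]], grip_force=20)

```text
time_s: 6.05
tool_pos: [0.4775, -0.3251, 0.3201]
tool_rot: [-179.9, 0.2, -34.3]
force: [0.2, 0.5, 0.7]
grip_width: 0.0679
```

Run:
```python
from h import *
print(delta([.478,-.3255,.1575]),status.get_obs()['force'])
```

```text
(array([ 0.0013,  0.0002, -0.0014]), array([ 0.4771, -0.3246,  0.1561]), array([-179.93,    0.22,  -34.28])) [0.23045686 0.53818292 0.72236271]
```

Call:
jog_arm(rows=[[1, 0, 0, 0, 0, 0, 0], [1, 0, 0, 0, 0, 0, 0], [1, 0, 0, 0, 0, 0, 0], [1, 0, 0, 0, 0, 0, 0], [1, 0, 0, 0, 0, 0, 0], [1, 0, 0, 0, 0, 0, 0], [1, 0, 0, 0, 0, 0, 0], [1, 0, 0, 0, 0, 0, 0]])

```text
time_s: 6.72
tool_pos: [0.4788, -0.3265, 0.3233]
tool_rot: [-180.0, -0.0, -34.3]
force: [-0.4, 1.5, 3.1]
grip_width: 0.0275
```

Call:
jog_arm(rows=[[1, 0, 0, -0.01, 0, 0, 0], [1, 0, 0, -0.02, 0, 0, 0], [1, 0, 0, -0.03, 0, 0, 0], [1, 0, 0, -0.03, 0, 0, 0], [1, 0, 0, 0, 0, 0, 0], [1, 0, 0, 0, 0, 0, 0]])

```text
time_s: 7.22
tool_pos: [0.4788, -0.3271, 0.4147]
tool_rot: [-180.0, -0.2, -34.3]
force: [0.4, 0.5, -1.6]
grip_width: 0.0272
```

Run:
```python
from h import *
o=status.get_obs(); print(o['force'],o['grip_width'],delta([.67,-.055,.24]))
p=cam('side'); im,d=cams.read_camera('side'); cv2.imwrite('pics/s1.png',cv2.resize(im[150:350,220:420,::-1],(600,600)))
for c in ['side']:
  for n in ['pail_mouth','lid_knob']:
    r=landmark_of(c,n); 
    for q in r[:2]: print(n,q['conf'],q['position'],at_z(p,c,q['position'],.13 if n[0]=='p' else .24))
```

```text
[ 0.41212529  0.48634417 -1.63971527] 0.027233000363665653 (array([ 0.0039, -0.3324,  0.0109]), array([ 0.4793, -0.3273,  0.2507]), array([-179.96,   -0.2 ,  -34.32]))
pail_mouth 0.72 [288.6, 307.0] [ 0.49123972 -0.33011392  0.13      ]
lid_knob 0.74 [261.5, 305.9] [ 0.49069044 -0.3287919   0.24      ]
```

View pics/s1.png

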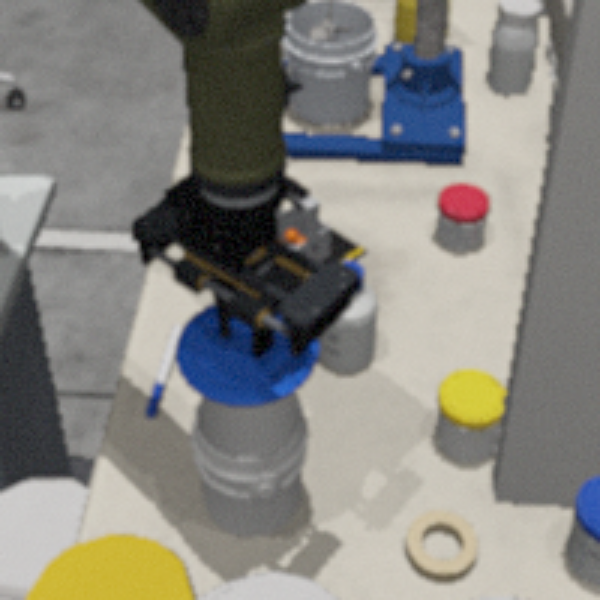

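The crop shows the lid held clear of the open pail, which still stands, and nothing else has moved.

Call:
jog_arm(rows=[[1, 0.002, -0.03, 0, 0, 0, 0], [1, 0.002, -0.038, 0, 0, 0, 0], [1, 0, -0.038, 0, 0, 0, 0], [1, 0, -0.038, 0, 0, 0, 0], [1, 0, -0.038, 0, 0, 0, 0], [1, 0, -0.038, 0, 0, 0, 0], [1, 0, -0.038, 0, 0, 0, 0], [1, 0, -0.038, 0, 0, 0, 0], [1, 0, -0.036, 0, 0, 0, 0], [1, 0, 0, 0.02, 0, 0, 0], [1, 0, 0, 0.04, 0, 0, 0], [1, 0, 0, 0.04, 0, 0, 0]])

```text
time_s: 8.37
tool_pos: [0.6695, -0.0536, 0.3111]
tool_rot: [180.0, -0.1, -34.2]
force: [-0.0, -0.3, -2.3]
grip_width: 0.027
```

Call:
jog_arm(rows=[[1, 0, 0, 0.04, 0, 0, 0], [1, 0, 0, 0.035, 0, 0, 0], [1, 0, 0, 0.025, 0, 0, 0], [1, 0, 0, 0.005, 0, 0, 0], [1, 0, 0, 0, 0, 0, 0], [1, 0, 0, 0, 0, 0, 0]])

```text
time_s: 8.87
tool_pos: [0.6693, -0.0548, 0.2082]
tool_rot: [180.0, -0.0, -34.3]
force: [0.2, 0.4, -0.8]
grip_width: 0.0269
```

Run:
```python
from h import *
o=status.get_obs(); print(o['force'],o['grip_width'],delta([.67,-.055,.037]))
```

```text
[ 0.1613118   0.42322104 -0.77456318] 0.02685117713500158 (array([ 0.0006, -0.0003,  0.0072]), array([ 0.6693, -0.0548,  0.0442]), array([ 1.7998e+02, -2.0000e-02, -3.4330e+01]))
```

Call:
jog_arm(rows=[[1, 0, 0, 0.004, 0, 0, 0], [1, 0, 0, 0.0025, 0, 0, 0], [1, 0, 0, 0, 0, 0, 0], [1, 0, 0, 0, 0, 0, 0]])

```text
time_s: 9.2
tool_pos: [0.6692, -0.0545, 0.2019]
tool_rot: [-180.0, -0.0, -34.3]
force: [0.1, -0.2, -0.7]
grip_width: 0.0274
```

Call:
jog_arm(rows=[[1, 0, 0, 0.0015, 0, 0, 0], [1, 0, 0, 0, 0, 0, 0], [1, 0, 0, 0, 0, 0, 0]])

```text
time_s: 9.45
tool_pos: [0.6695, -0.0545, 0.2015]
tool_rot: [-179.9, -0.0, -34.3]
force: [-1.3, 0.2, 5.4]
grip_width: 0.0275
```

Call:
jog_arm(rows=[[0.3, 0, 0, -0.0005, 0, 0, 0], [0.3, 0, 0, 0, 0, 0, 0], [0.3, 0, 0, 0, 0, 0, 0], [0.3, 0, 0, 0, 0, 0, 0], [0.2, 0, 0, -0.01, 0, 0, 0], [0, 0, 0, -0.03, 0, 0, 0], [0, 0, 0, -0.04, 0, 0, 0], [0, 0, 0, -0.04, 0, 0, 0], [0, 0, 0, -0.04, 0, 0, 0], [0, 0, 0, 0, 0, 0, 0]])

```text
time_s: 10.28
tool_pos: [0.671, -0.0561, 0.3705]
tool_rot: [-179.5, -0.7, -34.3]
force: [0.4, -0.8, 0.9]
grip_width: 0.0836
```

Call:
jog_arm(rows=[[0, -0.0317, 0.006, 0, 0, 0, 0], [0, -0.0317, 0.006, 0, 0, 0, 0], [0, -0.0317, 0.006, 0, 0, 0, 0], [0, -0.0317, 0.006, 0, 0, 0, 0], [0, -0.0317, 0.006, 0, 0, 0, 0], [0, -0.0317, 0.006, 0, 0, 0, 0]])

```text
time_s: 10.78
tool_pos: [0.4903, 0.0231, 0.3601]
tool_rot: [-180.0, -0.0, -34.3]
force: [-0.1, 0.1, 0.8]
grip_width: 0.0871
```

Call:
jog_arm(rows=[[0, 0, 0, 0, 0, 0, -6.9], [0, 0, 0, 0, 0, 0, -6.9], [0, 0, 0, 0, 0, 0, -6.9], [0, 0, 0, 0, 0, 0, -6.9], [0, 0, 0, 0, 0, 0, -6.9], [0, 0, 0, 0, 0, 0, -6.9], [0, 0, 0, 0, 0, 0, -6.9], [0, 0, 0, 0, 0, 0, -6.9], [0, 0, 0, 0, 0, 0, -6.9], [0, 0, 0, 0, 0, 0, -6.9], [0, 0, 0, 0, 0, 0, -6.9], [0, 0, 0, 0, 0, 0, -6.9]])

```text
time_s: 11.78
tool_pos: [0.4916, 0.0225, 0.3606]
tool_rot: [180.0, -0.0, 48.8]
force: [-0.7, -0.6, -0.7]
grip_width: 0.0869
```

Call:
jog_arm(rows=[[0, 0, 0, 0, 0, 0, 0], [0, 0, 0, 0, 0, 0, 0]])

```text
time_s: 11.95
tool_pos: [0.4917, 0.0226, 0.3605]
tool_rot: [-180.0, -0.0, 48.3]
force: [-0.1, -0.5, 0.2]
grip_width: 0.0873
```

Run:
```python
from h import *
p,im,d,o=look(['cup_grip','cup_lip','mat_top'],'w3')
Z=dict(cup_grip=.109,cup_lip=.038,mat_top=.004)
import pickle
p1,o1=pickle.load(open('pics/w1.pkl','rb'))
for n,(c,px) in o.items():
    print(n,at_z(p,'wrist',px,Z[n]).round(4), tri([ray(p,'wrist',px),ray(p1,'wrist',o1[n][1])]) if n in o1 else '')
print(delta([.492,.023,.109]))
r=outline_of('wrist','cup_grip'); print([(q['conf'],q['box']) for q in r[:2]])
```

```text
cup_grip [(0.78, [213.9, 321.8]), (0.72, [172.7, 333.2])]
cup_lip [(0.93, [190.6, 245.0])]
mat_top none
cup_grip [0.4914 0.0235 0.109 ] (array([0.49368029, 0.02241287, 0.10024329]), [np.float64(0.0007770302969084929), np.float64(0.0007770302969084749)])
cup_lip [ 0.4377 -0.0337  0.038 ] (array([0.43748368, 0.00885205, 0.16019996]), [np.float64(0.0005991737677693143), np.float64(0.000599173767769265)])
(array([0.0002, 0.0001, 0.0873]), array([0.4917, 0.0229, 0.1963]), array([ 1.800e+02, -1.000e-02,  4.838e+01]))
[(0.86, [242.2, 157.4, 356.2, 258.4]), (0.54, [336.0, 168.9, 339.2, 179.6])]
```

View pics/w3.png

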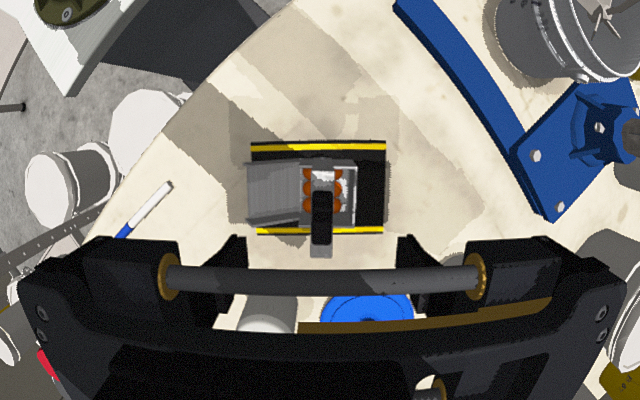

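The view shows the cup straight below the jaws, its block at px (321,214) and aligned with the jaws, its spout to the left and the balls in the pocket.

Call:
jog_arm(rows=[[0.2, 0, 0, 0.035, 0, 0, 0], [0.3, 0, 0, 0.03, 0, 0, 0], [0.4, 0, 0, 0.021, 0, 0, 0], [0.5, 0, 0, 0, 0, 0, 0], [0.7, 0, 0, 0, 0, 0, 0], [1, 0, 0, 0, 0, 0, 0], [1, 0, 0, 0, 0, 0, 0], [1, 0, 0, 0, 0, 0, 0], [1, 0, 0, 0, 0, 0, 0], [1, 0, 0, 0, 0, 0, 0], [1, 0, 0, 0, 0, 0, 0], [1, 0, 0, 0, 0, 0, 0]], grip_force=50)

```text
time_s: 13.2
tool_pos: [0.4918, 0.023, 0.2745]
tool_rot: [180.0, -0.0, 48.5]
force: [-1.0, -0.1, 1.4]
grip_width: 0.0169
```

The gripper holds the block at 16.9 mm opening. Next I lift, carry and turn the cup.

Call:
jog_arm(rows=[[1, 0, 0, -0.01, 0, 0, 0], [1, 0, 0, -0.02, 0, 0, 0], [1, 0, 0, -0.03, 0, 0, 0], [1, 0, 0, -0.03, 0, 0, 0], [1, 0, 0, -0.03, 0, 0, 0], [1, 0, 0, -0.03, 0, 0, 0], [1, 0, 0, -0.02, 0, 0, 0], [1, 0, 0, 0, 0, 0, 0]])

```text
time_s: 13.87
tool_pos: [0.4927, 0.0224, 0.4489]
tool_rot: [179.8, -0.4, 48.5]
force: [1.1, 0.1, -1.6]
grip_width: 0.0168
```

Call:
jog_arm(rows=[[1, 0, 0, 0, 0, 0, 3.5], [1, 0, 0, 0, 0, 0, 6], [1, 0, 0, 0, 0, 0, 7], [1, 0, 0, 0, 0, 0, 7], [1, 0, 0, 0, 0, 0, 7], [1, 0, 0, 0, 0, 0, 7], [1, 0, 0, 0, 0, 0, 7], [1, 0, 0, 0, 0, 0, 7], [1, 0, 0, 0, 0, 0, 7], [1, 0, 0, 0, 0, 0, 7], [1, 0, 0, 0, 0, 0, 7], [1, 0, 0, 0, 0, 0, 6]])

```text
time_s: 14.87
tool_pos: [0.4912, 0.0228, 0.443]
tool_rot: [179.9, 0.1, -30.4]
force: [-0.7, 1.1, -2.6]
grip_width: 0.0165
```

Call:
jog_arm(rows=[[1, 0, 0, 0, 0, 0, 4.5], [1, 0, 0, 0, 0, 0, 0], [1, 0, 0, 0, 0, 0, 0]])

```text
time_s: 15.12
tool_pos: [0.4913, 0.0228, 0.4433]
tool_rot: [179.9, 0.1, -34.4]
force: [-0.8, -0.1, -1.8]
grip_width: 0.0169
```

Run:
```python
from h import *
o=status.get_obs(); print(o['force'],o['grip_width'],o['qpos'].round(1),delta([.558,-.380,.2805]))
```

```text
[-0.84482296 -0.12672105 -1.84393198] 0.01693205110236503 [-49.9  -4.3  42.5 102.8   3.   80.5 -42.4] (array([ 0.2827,  0.2945, -0.001 ]), array([0.4911, 0.0227, 0.2793]), array([ 1.7992e+02,  5.0000e-02, -3.4400e+01]))
```

Call:
jog_arm(rows=[[1, 0.009, 0.01, 0, 0, 0, 0], [1, 0.018, 0.019, 0, 0, 0, 0], [1, 0.025, 0.026, 0, 0, 0, 0], [1, 0.026, 0.027, 0, 0, 0, 0], [1, 0.026, 0.027, 0, 0, 0, 0], [1, 0.026, 0.027, 0, 0, 0, 0], [1, 0.026, 0.027, 0, 0, 0, 0], [1, 0.026, 0.027, 0, 0, 0, 0], [1, 0.026, 0.027, 0, 0, 0, 0], [1, 0.026, 0.027, 0, 0, 0, 0], [1, 0.026, 0.027, 0, 0, 0, 0], [1, 0.018, 0.019, 0, 0, 0, 0]])

```text
time_s: 16.12
tool_pos: [0.5562, -0.3766, 0.4428]
tool_rot: [179.8, 0.1, -34.5]
force: [-0.9, -0.4, -1.8]
grip_width: 0.0168
```

Call:
jog_arm(rows=[[1, 0.005, 0.005, 0, 0, 0, 0], [1, 0, 0, 0.015, 0, 0, 0], [1, 0, 0, 0.015, 0, 0, 0], [1, 0, 0, 0.007, 0, 0, 0], [1, 0, 0, 0, 0, 0, 0], [1, 0, 0, 0, 0, 0, 0]])

```text
time_s: 16.62
tool_pos: [0.5581, -0.3796, 0.407]
tool_rot: [-180.0, 0.1, -34.4]
force: [-0.4, -0.5, -1.9]
grip_width: 0.0171
```

Run:
```python
from h import *
o=status.get_obs(); print(o['force'],o['grip_width'],o['qpos'].round(1),delta([.558,-.380,.243]))
P={}
for c in ['wrist','side','top']:
    P[c]=cam(c); im,d=cams.read_camera(c)
    if c=='wrist': cv2.imwrite('pics/w4.png',im[:,:,::-1])
    if c=='side': cv2.imwrite('pics/s4.png',cv2.resize(im[150:350,220:420,::-1],(600,600)))
    for n in ['cup_lip','pail_mouth']:
        r=landmark_of(c,n); print(c,n,[(round(q['conf'],2),np.round(q['position'],1),at_z(P[c],c,q['position'],.172 if n=='cup_lip' else .13).round(4)) for q in r[:2]])
```

```text
[-0.35653326 -0.47137137 -1.923681  ] 0.017108301986384425 [ -6.5  29.6  55.8  80.6 -24.3  82.5  14.5] (array([ 0.0003,  0.0005, -0.    ]), array([ 0.558 , -0.3794,  0.243 ]), array([-1.7998e+02,  6.0000e-02, -3.4400e+01]))
wrist cup_lip [(0.9, array([218.2, 220.2]), array([ 0.4966, -0.3341,  0.172 ])), (0.72, array([214.1, 311.4]), array([ 0.5559, -0.3703,  0.172 ]))]
wrist pail_mouth [(0.87, array([207.5, 214. ]), array([ 0.4777, -0.3261,  0.13  ])), (0.47, array([137.1, 128.4]), array([ 0.446 , -0.2209,  0.13  ]))]
side cup_lip [(0.57, array([281.3, 309.2]), array([ 0.4991, -0.3381,  0.172 ])), (0.4, array([332.5, 367.4]), array([ 0.6534, -0.4817,  0.172 ]))]
side pail_mouth [(0.92, array([290.2, 304.1]), array([ 0.4837, -0.3362,  0.13  ]))]
top cup_lip [(0.7, array([219.9, 407.5]), array([ 0.4995, -0.3381,  0.172 ]))]
top pail_mouth [(0.98, array([230. , 401.8]), array([ 0.4765, -0.324 ,  0.13  ]))]
```

View pics/w4.png

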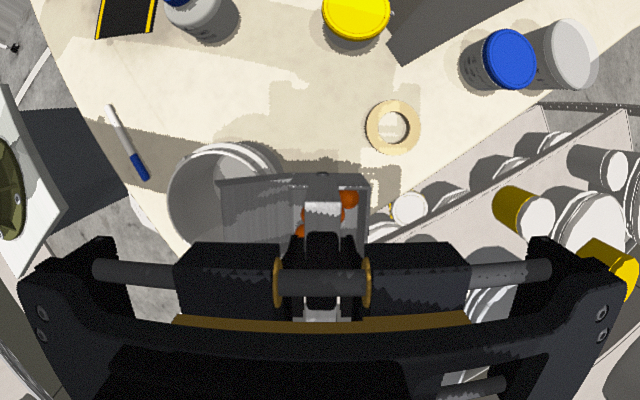

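The view shows the spout over the pail's near half, with the lip at px (220,218) and the mouth's centre at about (214,207). All of the cup's surroundings are clear.

Call:
jog_arm(rows=[[1, -0.0103, 0, -0.0031, 0, 2.5, 0], [1, -0.0207, 0, -0.0058, 0, 5, 0], [1, -0.0207, 0, -0.0058, 0, 5, 0], [1, -0.0207, 0, -0.0058, 0, 5, 0], [1, -0.0207, 0, -0.0058, 0, 5, 0], [1, -0.0103, 0, -0.0031, 0, 2.5, 0], [1, 0, 0, 0, 0, 0, 0]])

```text
time_s: 17.65
tool_pos: [0.4695, -0.3218, 0.4179]
tool_rot: [-179.6, -24.1, -34.7]
force: [-0.6, -0.6, -2.3]
grip_width: 0.0167
```

```bash
cat >> h.py <<'E'
def lip():
    o=status.get_obs(); return np.array(o['tool_pos'])+rot(o['tool_rot'])@[-.077,0,.2335]
E
python3 - <<'E'
from h import *
o=status.get_obs(); print(o['force'],o['grip_width'],o['qpos'].round(1),lip(),np.hypot(*lip()[:2]),np.degrees(np.arccos(-rot(o['tool_rot'])[2,2])))
E
```

```text
[-0.63394536 -0.56446541 -2.28326528] 0.01670791615530977 [-34.9  -5.8  63.9 106.8   8.5  51.8  -8.5] [ 0.491133   -0.33493858  0.17337824] 0.5944707509003218 24.13971361164271
```

Call:
jog_arm(rows=[[1, -0.0103, 0, -0.0031, 0, 2.5, 0], [1, -0.0103, 0, -0.0031, 0, 2.5, 0], [1, -0.0103, 0, -0.0031, 0, 2.5, 0], [1, -0.0103, 0, -0.0031, 0, 2.5, 0], [1, 0, 0, 0, 0, 0, 0]])

```text
time_s: 18.07
tool_pos: [0.4359, -0.2983, 0.409]
tool_rot: [179.9, -34.0, -34.6]
force: [-0.9, 0.1, -3.8]
grip_width: 0.0168
```

Run:
```python
from h import *
o=status.get_obs(); print(o['force'],o['grip_width'],o['qpos'].round(1),lip(),np.hypot(*lip()[:2]),np.degrees(np.arccos(-rot(o['tool_rot'])[2,2])))
```

```text
[-0.89046558  0.11381717 -3.79459725] 0.016761220021308008 [-23.2 -16.1  46.7 116.6  25.   42.7 -22.4] [ 0.4904743  -0.3367508   0.17236847] 0.5949505338225167 33.99533340974444
```

Call:
jog_arm(rows=[[1, -0.0103, 0, -0.0031, 0, 2.5, 0], [1, -0.0103, 0, -0.0031, 0, 2.5, 0], [1, -0.0103, 0, -0.0031, 0, 2.5, 0], [1, 0, 0, 0, 0, 0, 0], [1, 0, 0, 0, 0, 0, 0]])

```text
time_s: 18.48
tool_pos: [0.412, -0.2839, 0.3989]
tool_rot: [179.7, -41.3, -34.8]
force: [0.1, -0.4, -1.4]
grip_width: 0.0167
```

Run:
```python
from h import *
o=status.get_obs(); print(o['force'],o['grip_width'],o['qpos'].round(1),lip(),np.hypot(*lip()[:2]),np.degrees(np.arccos(-rot(o['tool_rot'])[2,2])))
```

```text
[ 0.11075537 -0.37840263 -1.35913045] 0.016699329080326532 [ -0.3 -16.8  26.2 123.2  23.4  32.5 -22.6] [ 0.4906458  -0.33978815  0.17270602] 0.5968159597119188 41.33992955444007
```

Call:
jog_arm(rows=[[1, -0.0103, 0, -0.0031, 0, 2.5, 0], [1, -0.0103, 0, -0.0031, 0, 2.5, 0], [1, -0.0103, 0, -0.0031, 0, 2.5, 0], [1, -0.0103, 0, -0.0031, 0, 2.5, 0], [1, 0, 0, 0, 0, 0, 0], [1, 0, 0, 0, 0, 0, 0], [1, 0, 0, 0, 0, 0, 0], [1, 0, 0, 0, 0, 0, 0]])

```text
time_s: 19.15
tool_pos: [0.3982, -0.2683, 0.3907]
tool_rot: [-179.5, -47.6, -34.4]
force: [0.1, -1.0, -1.8]
grip_width: 0.017
```

Run:
```python
from h import *
o=status.get_obs(); print(o['force'],o['grip_width'],o['qpos'].round(1),lip(),np.hypot(*lip()[:2]),np.degrees(np.arccos(-rot(o['tool_rot'])[2,2])))
ims=[]
for c in ['wrist','side','top']:
    im,d=cams.read_camera(c)
    if c=='wrist': a=im[100:260,100:420,::-1]
    if c=='side': b=im[220:340,250:410,::-1]
    hsv=cv2.cvtColor(im,cv2.COLOR_RGB2HSV)
    m=((hsv[...,0]>3)&(hsv[...,0]<15)&(hsv[...,1]>200)&(hsv[...,2]>120))
    print(c,m.sum(),[(len(r),r and (r[0]['conf'],r[0]['position'])) for r in [landmark_of(c,'ball1_center')]])
cv2.imwrite('pics/c5.png',np.vstack([cv2.resize(a,(600,300)),cv2.resize(b,(400,300),interpolation=cv2.INTER_CUBIC)[:, :400] if 0 else cv2.copyMakeBorder(cv2.resize(b,(400,300)),0,0,0,200,0)]))
```

```text
[ 0.13025051 -1.03498005 -1.83977967] 0.016967751136363878 [ 33.3 -17.2  -3.1 127.7   5.   22.1  -8.1] [ 0.49860935 -0.33461166  0.17633353] 0.6004800147669599 47.55308066022751
wrist 271 [(1, (0.71, [203.9, 163.1]))]
side 0 [(0, [])]
top 0 [(0, [])]
```

View pics/c5.png

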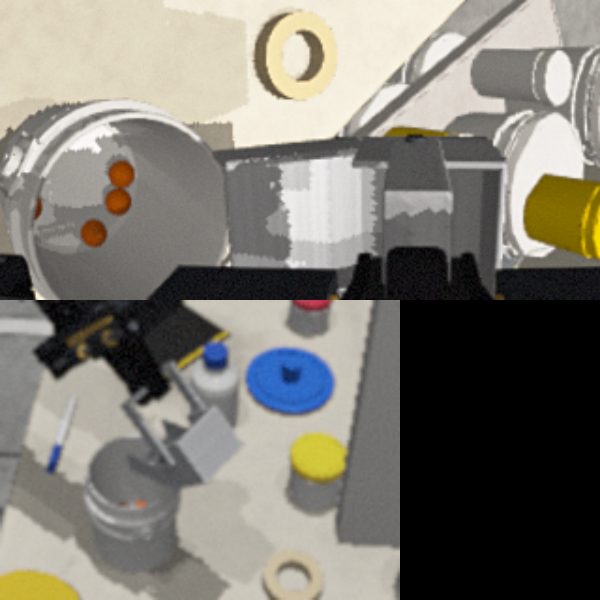

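The view shows at least four orange balls in the pail, three at px (93–120,175–232) and one at the left edge. The cup is tipped with no ball in sight in the pocket, and the rest of the pail floor is hidden. I'll tip a bit more to be sure it empties.

Call:
jog_arm(rows=[[1, 0, 0, 0, 0, 2.5, 0], [1, 0, 0, 0, 0, 2.5, 0], [1, 0, 0, 0, 0, 0, 0], [1, 0, 0, 0, 0, 0, 0]])

```text
time_s: 19.78
tool_pos: [0.4001, -0.271, 0.3882]
tool_rot: [-179.6, -52.4, -34.5]
force: [0.1, 0.6, -1.1]
grip_width: 0.0171
```

Run:
```python
from h import *
o=status.get_obs(); print(o['force'],o['grip_width'],o['qpos'].round(1),lip(),np.hypot(*lip()[:2]),np.degrees(np.arccos(-rot(o['tool_rot'])[2,2])))
```

```text
[ 0.12312092  0.56071883 -1.12011737] 0.017053056017882137 [ 40.3 -17.2  -9.1 129.4   0.9  15.4  -4.8] [ 0.51462673 -0.34784332  0.1846111 ] 0.6211567023942642 52.37082267827185
```

Call:
jog_arm(rows=[[1, 0.0201, 0, 0.0076, 0, -5, 0], [1, 0.0201, 0, 0.0076, 0, -5, 0], [1, 0.0201, 0, 0.0076, 0, -5, 0], [1, 0.0201, 0, 0.0076, 0, -5, 0], [1, 0.0201, 0, 0.0076, 0, -5, 0], [1, 0.0201, 0, 0.0076, 0, -5, 0], [1, 0, 0, 0, 0, 0, 0], [1, 0, 0, 0, 0, 0, 0]])

```text
time_s: 20.45
tool_pos: [0.5009, -0.3395, 0.4298]
tool_rot: [-179.7, -22.4, -34.3]
force: [-1.3, 0.5, -1.9]
grip_width: 0.0169
```

Run:
```python
from h import *
o=status.get_obs(); print(o['force'],o['grip_width'],o['qpos'].round(1),lip(),np.hypot(*lip()[:2]),o['tool_rot'])
```

```text
[-1.30712627  0.48482137 -1.93808587] 0.016891985623351022 [39.1  4.4 -8.2 98.5  1.9 54.8 -4. ] [ 0.51627449 -0.34865782  0.18459279] 0.6229780257796675 [-179.72619925  -22.40180252  -34.30593566]
```

Call:
jog_arm(rows=[[1, 0.0201, 0, 0.0076, 0, -5, 0], [1, 0.0201, 0, 0.0076, 0, -5, 0], [1, 0.0201, 0, 0.0076, 0, -5, 0], [1, 0.0201, 0, 0.0076, 0, -5, 0], [1, 0.0097, 0, 0.0036, 0, -2.4, 0], [1, 0, 0, 0, 0, 0, 0], [1, 0, 0, -0.02, 0, 0, 0], [1, 0, 0, -0.02, 0, 0, 0], [1, 0, 0, 0, 0, 0, 0]])

```text
time_s: 21.2
tool_pos: [0.5778, -0.3917, 0.4646]
tool_rot: [-179.8, -0.6, -34.2]
force: [0.8, -0.6, -0.5]
grip_width: 0.0174
```

Run:
```python
from h import *
o=status.get_obs(); print(o['force'],o['grip_width'],o['qpos'].round(1),lip(),o['tool_pos'],o['tool_rot'])
ims=[]
for c in ['wrist','top']:
    im,d=cams.read_camera(c)
    ims.append(im[...,::-1])
    hsv=cv2.cvtColor(im,cv2.COLOR_RGB2HSV)
    m=((hsv[...,0]>3)&(hsv[...,0]<15)&(hsv[...,1]>200)&(hsv[...,2]>120))
    print(c,m.sum(),[(round(q['conf'],2),np.round(q['position'])) for k in range(1,7) for q in landmark_of(c,f'ball{k}_center')[:6]][:8])
a=cv2.resize(ims[0][100:260,100:420],(800,400)); 
cv2.imwrite('pics/c6.png',a)
```

```text
[ 0.76251912 -0.62553086 -0.52624694] 0.017441884619184087 [37.1 23.3 -7.4 69.9  2.7 86.3 -4. ] [ 0.51682393 -0.34907885  0.23023072] [ 0.57784797 -0.39172203  0.46455715] [-179.7627694    -0.62684723  -34.20150787]
wrist 159 [(0.67, array([196., 206.])), (0.52, array([180., 214.])), (0.43, array([168., 216.])), (0.52, array([153., 222.]))]
top 0 [(0.41, array([189., 327.]))]
```

View pics/c6.png

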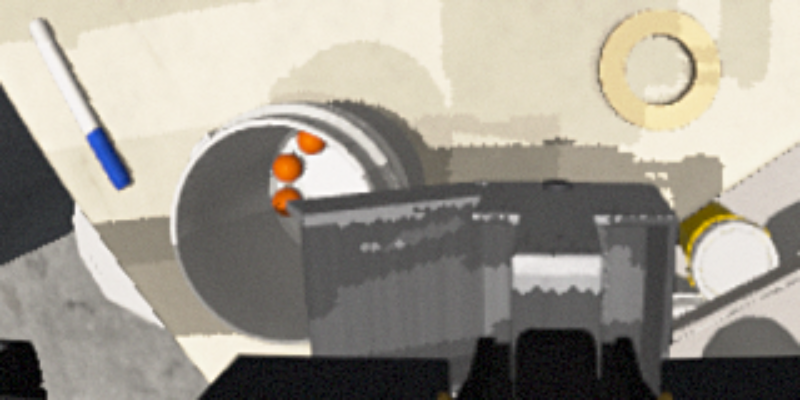

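The crop shows an empty cup pocket and three balls on the pail floor at (287–310,140–203), with the others hidden behind the cup. I'll count them all once the cup is away.

Call:
jog_arm(rows=[[1, -0.0125, -0.012, 0, 0, 0, 0], [1, -0.0275, -0.0265, 0, 0, 0, 0], [1, -0.0275, -0.0265, 0, 0, 0, 0], [1, -0.0275, -0.0265, 0, 0, 0, 0], [1, -0.0275, -0.0265, 0, 0, 0, 0], [1, -0.0275, -0.0265, 0, 0, 0, 0], [1, -0.0275, -0.0265, 0, 0, 0, 0], [1, -0.0275, -0.0265, 0, 0, 0, 0], [1, -0.0275, -0.0265, 0, 0, 0, 0], [1, -0.0275, -0.0265, 0, 0, 0, 0], [1, -0.0275, -0.0265, 0, 0, 0, 0], [1, -0.0125, -0.0125, 0, 0, 0, 0]])

```text
time_s: 22.9
tool_pos: [0.4915, 0.0217, 0.4604]
tool_rot: [-179.6, -0.1, -33.8]
force: [0.5, 0.8, -1.1]
grip_width: 0.017
```

Call:
jog_arm(rows=[[1, 0, 0, 0, 0, 0, -6.9], [1, 0, 0, 0, 0, 0, -7], [1, 0, 0, 0, 0, 0, -7], [1, 0, 0, 0, 0, 0, -7], [1, 0, 0, 0, 0, 0, -7], [1, 0, 0, 0, 0, 0, -7], [1, 0, 0, 0, 0, 0, -7], [1, 0, 0, 0, 0, 0, -7], [1, 0, 0, 0, 0, 0, -7], [1, 0, 0, 0, 0, 0, -7], [1, 0, 0, 0, 0, 0, -7], [1, 0, 0, 0, 0, 0, -6.5]])

```text
time_s: 23.9
tool_pos: [0.4928, 0.0159, 0.46]
tool_rot: [179.9, -0.3, 49.6]
force: [-0.0, -0.0, -1.7]
grip_width: 0.0167
```

Call:
jog_arm(rows=[[1, 0, 0, 0, 0, 0, 0], [1, 0, 0, 0.02, 0, 0, 0], [1, 0, 0, 0.03, 0, 0, 0], [1, 0, 0, 0.03, 0, 0, 0], [1, 0, 0, 0.03, 0, 0, 0], [1, 0, 0, 0.02, 0, 0, 0], [1, 0, 0, 0, 0, 0, 0], [1, 0, 0, 0, 0, 0, 0]])

```text
time_s: 24.57
tool_pos: [0.4931, 0.0162, 0.3294]
tool_rot: [-180.0, -0.2, 49.1]
force: [0.6, -0.5, -0.8]
grip_width: 0.0166
```

Run:
```python
from h import *
o=status.get_obs(); print(o['force'],o['grip_width'],o['qpos'].round(1),o['tool_pos'],delta([.493,.018,.1105]))
p,im,d,oo=look(['mat_top','cup_lip'],'w7')
for n,(c,px) in oo.items(): print(n,at_z(p,'wrist',px,.004 if n[0]=='m' else .1))
hsv=cv2.cvtColor(im,cv2.COLOR_RGB2HSV)
m=((hsv[...,0]>20)&(hsv[...,0]<35)&(hsv[...,1]>150)); m[:90]=0;m[240:]=0;m[:,:200]=0;m[:,445:]=0
rr,cc=np.where(m)
Q=np.array([at_z(p,'wrist',(a,b),.004)[:2] for a,b in zip(rr,cc)]).astype(np.float32)
print('mat rect',len(Q),cv2.minAreaRect(Q))
it,_=cams.read_camera('top')
hsv=cv2.cvtColor(it,cv2.COLOR_RGB2HSV)
print('top orange',((hsv[...,0]>3)&(hsv[...,0]<15)&(hsv[...,1]>180)&(hsv[...,2]>100))[200:265,370:440].sum())
a=im[60:260,160:480,::-1]; b=it[200:260,370:440,::-1]
cv2.imwrite('pics/c7.png',np.hstack([cv2.resize(a,(480,300)),cv2.resize(b,(320,300),interpolation=cv2.INTER_CUBIC)]))
```

```text
[ 0.61871762 -0.50985003 -0.83692522] 0.016566674782256447 [ 17.    3.4 -22.5 109.8   1.2  66.9  43.1] [0.49313889 0.0161557  0.32940253] (array([ 0.0005, -0.0012,  0.0549]), array([0.4934, 0.0167, 0.1654]), array([-179.96,   -0.2 ,   49.09]))
mat_top none
cup_lip [(0.78, [223.1, 220.0])]
cup_lip [ 0.44405375 -0.03960708  0.1       ]
mat rect 1303 ((0.49264317750930786, 0.0176604762673378), (0.1482316255569458, 0.10359714925289154), 49.241554260253906)
top orange 29
```

View pics/c7.png

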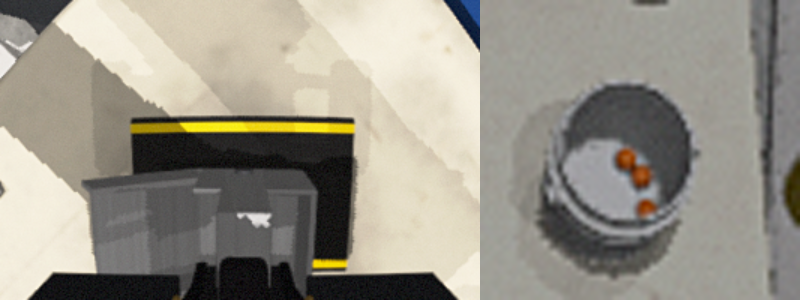

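The view shows the empty cup above the mat. The top view sees three balls in the pail, with the near wall hiding part of the floor.

Call:
jog_arm(rows=[[1, 0, -0.001, 0.02, 0, 0, 0], [1, 0, 0, 0.02, 0, 0, 0], [1, 0, 0, 0.01, 0, 0, 0], [1, 0, 0, 0.003, 0, 0, 0], [1, 0, 0, 0, 0, 0, 0], [1, 0, 0, 0, 0, 0, 0]])

```text
time_s: 25.27
tool_pos: [0.4934, 0.017, 0.2778]
tool_rot: [179.9, -0.3, 49.2]
force: [1.1, -0.3, -2.0]
grip_width: 0.0172
```

Call:
jog_arm(rows=[[1, 0, 0, 0.0015, 0, 0, 0], [1, 0, 0, 0, 0, 0, 0], [1, 0, 0, 0, 0, 0, 0]])

```text
time_s: 25.52
tool_pos: [0.4931, 0.017, 0.2759]
tool_rot: [179.9, -0.3, 49.2]
force: [1.0, 0.1, -1.5]
grip_width: 0.0169
```

Call:
jog_arm(rows=[[1, 0, 0, 0.0015, 0, 0, 0], [1, 0, 0, 0, 0, 0, 0], [1, 0, 0, 0, 0, 0, 0]])

```text
time_s: 25.77
tool_pos: [0.4934, 0.0171, 0.2746]
tool_rot: [179.9, -0.3, 49.2]
force: [0.1, -0.2, 3.1]
grip_width: 0.0167
```

Call:
jog_arm(rows=[[1, 0, 0, 0.001, 0, 0, 0], [1, 0, 0, 0, 0, 0, 0], [1, 0, 0, 0, 0, 0, 0]])

```text
time_s: 26.02
tool_pos: [0.4936, 0.0173, 0.2745]
tool_rot: [179.8, -0.4, 49.2]
force: [-1.2, 1.0, 9.3]
grip_width: 0.017
```

Call:
jog_arm(rows=[[1, 0, 0, -0.001, 0, 0, 0], [0.4, 0, 0, 0, 0, 0, 0], [0.4, 0, 0, 0, 0, 0, 0], [0.4, 0, 0, 0, 0, 0, 0], [0.4, 0, 0, 0, 0, 0, 0], [0.4, 0, 0, 0, 0, 0, 0], [0.4, 0, 0, -0.01, 0, 0, 0], [0.4, 0, 0, -0.03, 0, 0, 0], [0.4, 0, 0, -0.04, 0, 0, 0], [0.4, 0, 0, -0.04, 0, 0, 0], [0.4, 0, 0, -0.03, 0, 0, 0]])

```text
time_s: 26.93
tool_pos: [0.4923, 0.0168, 0.4278]
tool_rot: [179.8, -0.4, 49.2]
force: [1.2, -0.1, 0.3]
grip_width: 0.0518
```

Call:
jog_arm(rows=[[0.2, -0.0245, 0.0247, 0, 0, 0, 0], [0, -0.0245, 0.0247, 0, 0, 0, 0], [0, -0.0245, 0.0247, 0, 0, 0, 0], [0, -0.0245, 0.0247, 0, 0, 0, 0], [0, -0.0245, 0.0247, 0, 0, 0, 0], [0, -0.0245, 0.0247, 0, 0, 0, 0], [0, -0.0245, 0.0247, 0, 0, 0, 0], [0, -0.0245, 0.0247, 0, 0, 0, 0], [0, -0.0245, 0.0247, 0, 0, 0, 0], [0, -0.0245, 0.0247, 0, 0, 0, 0], [0, -0.0245, 0.0247, 0, 0, 0, 0], [0, 0, 0, 0, 0, 0, 0]])

```text
time_s: 27.93
tool_pos: [0.5193, -0.373, 0.4222]
tool_rot: [179.9, 0.0, 48.6]
force: [-1.9, -0.7, -0.7]
grip_width: 0.0867
```

Run:
```python
from h import *
from scipy.optimize import least_squares
o=status.get_obs(); print(o['force'],o['tool_pos'],o['tool_rot'])
p,im,d,oo=look(['pail_mouth','ball1_center'],'w8')
for n,(c,px) in oo.items(): print(n,at_z(p,'wrist',px,.13).round(4))
pt=cam('top'); cams.read_camera('top'); ps=cam('side')
for n,z in [('cup_grip',.109),('lid_knob',.032),('pail_mouth',.13)]:
    r=landmark_of('top',n); print(n,[(q['conf'],at_z(pt,'top',q['position'],z).round(4)) for q in r[:1]])
si,_=cams.read_camera('side')
for n,z in [('cup_grip',.109),('lid_knob',.032),('pail_mouth',.13)]:
    r=landmark_of('side',n); print(n,[(q['conf'],at_z(ps,'side',q['position'],z).round(4)) for q in r[:1]])
cv2.imwrite('pics/c8.png',np.hstack([cv2.resize(im[60:260,200:440,::-1],(480,400)),cv2.resize(si[190:310,270:366,::-1],(320,400))]))
```

```text
[-1.8536403  -0.67888425 -0.70543435] [ 0.51932975 -0.37304874  0.4222449 ] [1.79864385e+02 1.10462277e-02 4.86422140e+01]
pail_mouth [(0.84, [133.9, 329.0]), (0.27, [134.9, 301.7])]
ball1_center [(0.64, [146.9, 314.9]), (0.16, [116.9, 553.0])]
pail_mouth [ 0.4786 -0.3286  0.13  ]
ball1_center [ 0.4791 -0.3454  0.13  ]
cup_grip [(0.8, array([0.5064, 0.0199, 0.109 ]))]
lid_knob [(0.74, array([ 0.66  , -0.0591,  0.032 ]))]
pail_mouth []
cup_grip []
lid_knob [(0.93, array([ 0.6738, -0.0637,  0.032 ]))]
pail_mouth [(0.69, array([ 0.4727, -0.3335,  0.13  ]))]
```

View pics/c8.png

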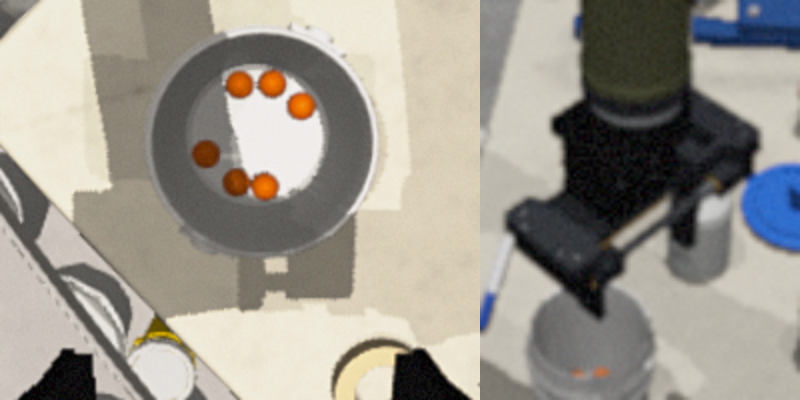

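All six balls are in the pail: three at px (239–301,83–105), three at (206–265,153–187). The pail is upright and the gripper is clear.

Call:
jog_arm(rows=[[0, 0, 0, 0, 0, 0, 6.9], [0, 0, 0, 0, 0, 0, 6.9], [0, 0, 0, 0, 0, 0, 6.9], [0, 0, 0, 0, 0, 0, 6.9], [0, 0, 0, 0, 0, 0, 6.9], [0, 0, 0, 0, 0, 0, 6.9], [0, 0, 0, 0, 0, 0, 6.9], [0, 0, 0, 0, 0, 0, 6.9], [0, 0, 0, 0, 0, 0, 6.9], [0, 0, 0, 0, 0, 0, 6.9], [0, 0, 0, 0, 0, 0, 6.9], [0, 0, 0, 0, 0, 0, 6.9]])

```text
time_s: 29.48
tool_pos: [0.5219, -0.3647, 0.4229]
tool_rot: [-179.7, -0.1, -33.9]
force: [0.0, -0.4, -0.3]
grip_width: 0.0869
```

Call:
jog_arm(rows=[[0, -0.0056, -0.0348, 0, 0, 0, 0], [0, -0.0056, -0.0348, 0, 0, 0, 0], [0, -0.0056, -0.0348, 0, 0, 0, 0], [0, -0.0056, -0.0348, 0, 0, 0, 0], [0, -0.0056, -0.0348, 0, 0, 0, 0], [0, -0.0056, -0.0348, 0, 0, 0, 0], [0, -0.0056, -0.0348, 0, 0, 0, 0], [0, -0.0056, -0.0348, 0, 0, 0, 0], [0, -0.0056, -0.0348, 0, 0, 0, 0], [0, -0.0056, -0.0348, 0, 0, 0, 0], [0, 0, 0, 0, 0, 0, 0], [0, 0, 0, 0, 0, 0, 0]])

```text
time_s: 30.48
tool_pos: [0.6683, -0.0403, 0.4238]
tool_rot: [-179.7, -0.0, -33.2]
force: [-0.6, -1.3, 0.3]
grip_width: 0.0869
```

Run:
```python
from h import *
import pickle
p8,_=pickle.load(open('pics/w8.pkl','rb')); print('pail from rim',at_z(p8,'wrist',(130.6,331.3),.13))
o=status.get_obs(); print(o['force'],o['qpos'].round(1),o['tool_pos'],delta([.6695,-.0545,.0385]))
p,im,d,oo=look(['lid_knob'],'w9')
for n,(c,px) in oo.items(): print(n,at_z(p,'wrist',px,.032).round(4))
```

```text
pail from rim [ 0.47771516 -0.32516115  0.13      ]
[-0.61108931 -1.33754906  0.28848193] [  5.5  20.4  -5.7  78.4   1.8  81.1 -33.3] [ 0.66825794 -0.04028022  0.42384533] (array([0.0087, 0.0133, 0.2213]), array([ 0.6688, -0.0396,  0.2598]), array([-1.797e+02, -2.000e-02, -3.325e+01]))
lid_knob [(0.75, [190.3, 328.3])]
lid_knob [ 0.6695 -0.0547  0.032 ]
```

Call:
jog_arm(rows=[[0, 0.0087, 0.0133, 0, 0, 0, 1], [0.1, 0, 0, 0.04, 0, 0, 0], [0.2, 0, 0, 0.04, 0, 0, 0], [0.3, 0, 0, 0.04, 0, 0, 0], [0.3, 0, 0, 0.04, 0, 0, 0], [0.3, 0, 0, 0.035, 0, 0, 0], [0.3, 0, 0, 0.018, 0, 0, 0], [0.3, 0, 0, 0.0075, 0, 0, 0], [0.3, 0, 0, 0, 0, 0, 0], [0.3, 0, 0, 0, 0, 0, 0]], grip_force=20)

```text
time_s: 31.42
tool_pos: [0.6689, -0.0613, 0.2049]
tool_rot: [-179.7, -0.2, -34.7]
force: [0.9, -0.7, 0.2]
grip_width: 0.0612
```

Run:
```python
from h import *
o=status.get_obs(); print(o['force'],o['grip_width'],o['tool_pos'],delta([.6695,-.0545,.0385]))
```

```text
[ 0.94190575 -0.69817547  0.16646146] 0.06123314130385578 [ 0.66886597 -0.06128936  0.20490695] (array([-0.0039, -0.0052,  0.0024]), array([ 0.6697, -0.061 ,  0.0409]), array([-179.74,   -0.18,  -34.74]))
```

Call:
jog_arm(rows=[[0.3, -0.0039, -0.0052, 0.002, 0, 0, 0], [0.3, 0, 0, 0, 0, 0, 0], [1, 0, 0, 0, 0, 0, 0], [1, 0, 0, 0, 0, 0, 0], [1, 0, 0, 0, 0, 0, 0], [1, 0, 0, 0, 0, 0, 0], [1, 0, 0, 0, 0, 0, 0], [1, 0, 0, 0, 0, 0, 0], [1, 0, 0, 0, 0, 0, 0], [1, 0, 0, 0, 0, 0, 0]])

```text
time_s: 32.25
tool_pos: [0.6683, -0.0531, 0.2017]
tool_rot: [-179.7, -0.1, -34.6]
force: [0.2, -0.8, -0.2]
grip_width: 0.0273
```

Call:
jog_arm(rows=[[1, 0, 0, -0.01, 0, 0, 0], [1, 0, 0, -0.03, 0, 0, 0], [1, 0, 0, -0.04, 0, 0, 0], [1, 0, 0, -0.04, 0, 0, 0], [1, 0, 0, -0.04, 0, 0, 0], [1, 0, 0, -0.04, 0, 0, 0], [1, 0, 0, 0, 0, 0, 0], [1, 0, 0, 0, 0, 0, 0]])

```text
time_s: 32.92
tool_pos: [0.6679, -0.0533, 0.4061]
tool_rot: [-179.5, -0.4, -34.6]
force: [-0.1, -0.3, -2.1]
grip_width: 0.027
```

Run:
```python
from h import *
o=status.get_obs(); print(o['force'],o['grip_width'],o['tool_pos'],delta([.478,-.326,.24]))
```

```text
[-0.11227396 -0.32101226 -2.11859593] 0.02703764107300385 [ 0.66793487 -0.05333805  0.40608985] (array([-0.0028,  0.3336, -0.0006]), array([ 0.6697, -0.0529,  0.2421]), array([-179.53,   -0.42,  -34.59]))
```

Call:
jog_arm(rows=[[1, -0.003, 0.0376, 0, 0, 0, 0], [1, 0, 0.037, 0, 0, 0, 0], [1, 0, 0.037, 0, 0, 0, 0], [1, 0, 0.037, 0, 0, 0, 0], [1, 0, 0.037, 0, 0, 0, 0], [1, 0, 0.037, 0, 0, 0, 0], [1, 0, 0.037, 0, 0, 0, 0], [1, 0, 0.037, 0, 0, 0, 0], [1, 0, 0.037, 0, 0, 0, 0], [1, 0, 0, 0, 0, 0, 0], [1, 0, 0, 0, 0, 0, 0], [1, 0, 0, 0, 0, 0, 0]])

```text
time_s: 33.92
tool_pos: [0.4755, -0.3258, 0.3988]
tool_rot: [-179.7, 0.1, -34.6]
force: [-0.6, -0.1, -1.7]
grip_width: 0.0274
```

Run:
```python
from h import *
o=status.get_obs(); print(o['force'],o['grip_width'],o['tool_pos'],delta([.478,-.326,.159]))
```

```text
[-0.64681935 -0.07532343 -1.74760675] 0.027420066086489357 [ 0.47545097 -0.32581335  0.39883586] (array([ 0.0025, -0.    ,  0.0758]), array([ 0.4758, -0.325 ,  0.2348]), array([-1.797e+02,  7.000e-02, -3.461e+01]))
```

Call:
jog_arm(rows=[[1, 0.0025, 0, 0.03, 0, 0, 0], [1, 0, 0, 0.025, 0, 0, 0], [1, 0, 0, 0.011, 0, 0, 0], [1, 0, 0, 0, 0, 0, 0], [1, 0, 0, 0, 0, 0, 0], [1, 0, 0, 0, 0, 0, 0]])

```text
time_s: 34.42
tool_pos: [0.4788, -0.3273, 0.3356]
tool_rot: [-179.7, -0.2, -34.5]
force: [0.1, 0.4, -1.0]
grip_width: 0.0272
```

Run:
```python
from h import *
o=status.get_obs(); print(o['force'],o['grip_width'],o['tool_pos'],delta([.478,-.326,.159]))
```

```text
[ 0.05303561  0.36921508 -0.96286118] 0.02723675012786048 [ 0.47877105 -0.3273265   0.33557365] (array([-0.002 ,  0.0002,  0.0126]), array([ 0.4797, -0.327 ,  0.1716]), array([-179.73,   -0.19,  -34.53]))
```

Call:
jog_arm(rows=[[1, -0.0015, 0, 0.004, 0, 0, 0], [1, 0, 0, 0.003, 0, 0, 0], [1, 0, 0, 0.002, 0, 0, 0], [1, 0, 0, 0.0015, 0, 0, 0], [1, 0, 0, 0, 0, 0, 0], [1, 0, 0, 0, 0, 0, 0]])

```text
time_s: 34.92
tool_pos: [0.4767, -0.3267, 0.3237]
tool_rot: [-179.7, -0.1, -34.6]
force: [-0.6, -1.2, -0.7]
grip_width: 0.0266
```

Call:
jog_arm(rows=[[1, 0, 0, 0.0015, 0, 0, 0], [1, 0, 0, 0, 0, 0, 0], [1, 0, 0, 0, 0, 0, 0]])

```text
time_s: 35.17
tool_pos: [0.4768, -0.3268, 0.323]
tool_rot: [-179.7, -0.1, -34.6]
force: [-1.8, 1.1, 4.1]
grip_width: 0.027
```

Call:
jog_arm(rows=[[0.3, 0, 0, -0.0005, 0, 0, 0], [0.3, 0, 0, 0, 0, 0, 0], [0.3, 0, 0, 0, 0, 0, 0], [0.3, 0, 0, 0, 0, 0, 0], [0.3, 0, 0, 0, 0, 0, 0], [0.3, 0, 0, -0.01, 0, 0, 0], [0.3, 0, 0, -0.03, 0, 0, 0], [0.3, 0, 0, -0.04, 0, 0, 0], [0, -0.03, 0, 0, 0, 0, 0], [0, -0.04, 0, 0, 0, 0, 0], [0, -0.04, 0, 0, 0, 0, 0], [0, 0, 0, 0, 0, 0, 0]])

```text
time_s: 36.17
tool_pos: [0.3807, -0.2613, 0.402]
tool_rot: [-179.7, 0.2, -34.6]
force: [0.2, 0.5, -0.4]
grip_width: 0.0799
```

Run:
```python
from h import *
o=status.get_obs(); print(o['force'],o['tool_pos'])
ims={}
for c in ['top','side']:
    p=cam(c); im,d=cams.read_camera(c); ims[c]=im
    f=200/np.tan(np.radians(p['vfov']/2)); v,u=np.mgrid[:400,:640]
    X=(np.stack([(u-p['cx'])/f,-(v-p['cy'])/f,-np.ones((400,640))],-1)*d[...,None])@rot(p['attitude']).T+np.array(p['eye'])
    for n,z in [('cup_grip',.109),('cup_lip',.038),('lid_knob',.154),('red_jar',0),('yellow_jar',0),('blue_bottle',0),('tape',0),('pen',0)]:
        r=landmark_of(c,n); print(c,n,[(round(q['conf'],2),at_z(p,c,q['position'],z).round(4)) for q in r[:1]])
    m=(np.hypot(X[...,0]-.4775,X[...,1]+.326)<.06)&(np.hypot(X[...,0]-.4775,X[...,1]+.326)>.02)&(X[...,2]>.1)
    A=np.c_[X[m][:,:2]-[.4775,-.326],np.ones(m.sum())]; s=np.linalg.lstsq(A,X[m][:,2],rcond=None)[0]
    print('lid plane: slope deg',np.degrees(s[:2]).round(2),'z',s[2].round(4))
p,im,d,oo=look(['lid_knob'],'w10')
for n,(c,px) in oo.items(): print(n,at_z(p,'wrist',px,.154).round(4))
cv2.imwrite('pics/c10.png',np.hstack([cv2.resize(ims['side'][190:330,260:400,::-1],(400,400)),cv2.resize(ims['top'][160:280,300:420,::-1],(400,400))]))
```

```text
[ 0.16189636  0.53035496 -0.37872906] [ 0.380661   -0.26128851  0.40203117]
top cup_grip [(0.67, array([0.5031, 0.0136, 0.109 ]))]
top cup_lip []
top lid_knob [(0.66, array([0.4517, 0.0098, 0.154 ]))]
top red_jar [(0.6, array([0.7111, 0.0766, 0.    ]))]
top yellow_jar [(0.73, array([ 0.3592, -0.1787,  0.    ]))]
top blue_bottle [(0.62, array([ 0.5584, -0.1153,  0.    ]))]
top tape [(0.51, array([ 0.6656, -0.359 ,  0.    ]))]
top pen [(0.36, array([ 0.3659, -0.1746,  0.    ]))]
lid plane: slope deg [-4.62 -7.05] z 0.1267
side cup_grip [(0.81, array([0.4881, 0.0132, 0.109 ]))]
side cup_lip [(0.72, array([ 0.4507, -0.0331,  0.038 ]))]
side lid_knob [(0.88, array([ 0.482 , -0.3368,  0.154 ]))]
side red_jar [(0.55, array([ 0.7039,  0.0731, -0.    ]))]
side yellow_jar [(0.87, array([ 0.697 , -0.2428,  0.    ]))]
side blue_bottle [(0.75, array([0.4912, 0.0217, 0.    ]))]
side tape [(0.64, array([ 0.6627, -0.3754,  0.    ]))]
side pen [(0.52, array([ 0.3644, -0.1729,  0.    ]))]
lid plane: slope deg [-66.95  42.99] z 0.1829
lid_knob [(0.67, [214.2, 451.3]), (0.6, [129.3, 262.9])]
lid_knob [ 0.4758 -0.3236  0.154 ]
```

View pics/c10.png

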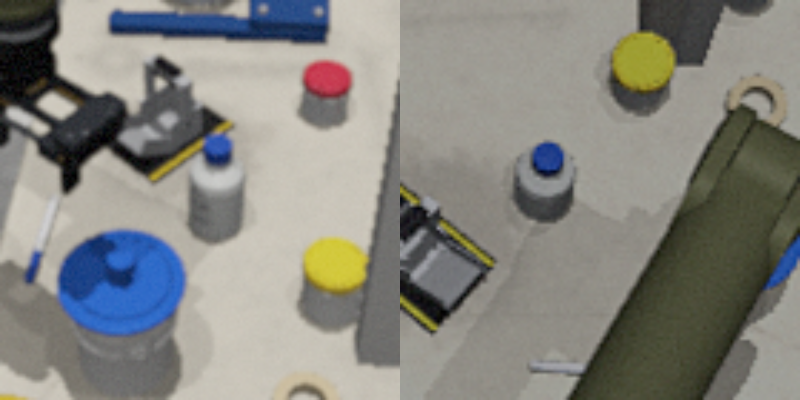

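The side view shows the lid level on the pail at (122,280), the empty cup upright on its mat at (165,120), and the bystanders where they were. The arm hides the pail in the top view and spoiled the plane fit there, so I'll check the lid's level from blue pixels in the side view.

Run:
```python
from h import *
p=cam('side'); im,d=cams.read_camera('side')
f=200/np.tan(np.radians(p['vfov']/2)); v,u=np.mgrid[:400,:640]
X=(np.stack([(u-p['cx'])/f,-(v-p['cy'])/f,-np.ones((400,640))],-1)*d[...,None])@rot(p['attitude']).T+np.array(p['eye'])
h=cv2.cvtColor(im,cv2.COLOR_RGB2HSV)
r=np.hypot(X[...,0]-.4775,X[...,1]+.326)
m=(h[...,0]>100)&(h[...,0]<125)&(h[...,1]>150)&(r<.06)&(r>.028)
A=np.c_[X[m][:,:2]-[.4775,-.326],np.ones(m.sum())]; y=X[m][:,2]
from scipy.optimize import least_squares
s=least_squares(lambda t:A@t-y,[0,0,.136],loss='soft_l1',f_scale=.002).x
print(m.sum(),np.degrees(s[:2]),s[2])
```

```text
847 [-0.10231652 -0.26118805] 0.13489524052821297
```

The lid is level to within 0.3° and its flange top is at 0.135 m, where 0.136 m means seated.

```bash
python3 -c "
from cell import env
print(env.sign_off())"
```

```text
the job is handed in; nothing more can be done
None
```

The job is done and handed in after about 37 s on the robot's clock. I laid the lid aside, poured the balls into the pail, stood the cup back on its mat and put the lid back on.

**Last checks:**
- **Balls:** all six were counted inside the pail from the wrist camera before the lid went back on.
- **Cup:** it stands upright at about (0.493, 0.017). The mat's centre measured (0.493, 0.018).
- **Lid:** it is level to about 0.3°. Its flange top measured 0.135 m, where fully seated would be 0.136 m.
- **Other objects:** the jars, bottle, tape and pen look undisturbed in the side and top views. The gripper is clear of everything.

**Checks that failed or disagreed:**
- The top camera's last lid check failed because the arm covered the pail, so I used the side view instead.
- In the last top pictures the networks also confused some names; for example, they put the lid knob at the cup. I discounted those readings.
- In the last single-view readings the cup's grip was about 6 to 11 mm from where I released it, which is within their scatter.
- The pour reached 52° instead of the 55° I had planned, because a shoulder joint came close to its range limit. It was still enough to empty the cup.

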